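Seat a pressure vessel in its fork, bottom its cap, back off a quarter turn, hold

TASK

Slide the small steel pressure vessel along the bench into the slot of the holding fork until its square foot is fully home against the back of the slot, keeping it upright and on the bench. Then screw its knurled cap down clockwise until it bottoms out, back it off a quarter turn so that the vessel can breathe in the drying oven, and finish still gripping the cap at that setting, without letting go, so that I can tighten its lock screw. Leave the other things on the bench where they are.

Things in the scene. Friction and masses are not known exactly. Their poses are not given: they have to be found in the camera images.
- fork: Holding fork: dark steel U-shaped block 14 mm high, bolted down. Slot 73.5 mm wide along its x, open to its -x (towards the robot). Origin on the bench where the centre of a foot fully home stands. Back wall face at x = +35 mm, 30 mm thick; arms 28 mm wide end at x = -45; splayed lips reach on to x = -78, mouth there about 94 wide. z up. The vessel goes in towards +x.
- vessel: Small loose pressure vessel, upright: dark square foot 70 x 70 mm, 12 high; round steel body 56 mm in diameter from 12 to 46 mm up, then neck and cap. About 0.7 kg in all. Origin under the foot's centre; x, y along the foot's edges, z up. Any edge may go to the slot's back. In the slot the fork keeps it from turning, with 0.05 rad of play either way.
- cap: Knurled round steel screw cap on the vessel, 50 mm in diameter, 26 high, already started on its right-hand thread; on top a central boss 3 mm high and, 18 mm off centre on its +x, the lock screw. Origin at the centre of its lower rim, 48 mm above the foot's underside when home; turns with the cap, z up. Needs about 0.12 N m to turn; stops hard when it bottoms out.
- cap_top (a point): Centre of the cap's flat top, on its axis: 74 mm above the foot's underside when the cap is home.
- cap_turn (a joint): Turn of the cap on the vessel, rad: 0 is bottomed out (hard stop), positive is unscrewed (counter-clockwise from above); the cap rises 4 mm a turn (0.64 mm per rad). At the start it is 1.9 to 3.4 rad short of home. A quarter turn back from home reads 1.57. At the stop the fingers slip round the cap if turned further, which does no harm.
- mallet: Bystander: mallet lying on the bench, black rubber head 58 mm in diameter and 88 mm long, wooden handle 25 mm thick along x, 280 mm long overall. Origin on the bench under the handle.
- liner: Bystander: white plastic liner cup, 41 mm in diameter, 48 mm high. Origin at its underside.
- die: Bystander: steel pellet die with its plunger standing in it, 54 mm in diameter at the foot, 73 mm high. Origin at its underside.
- beaker: Bystander: small glass beaker, 54 mm in diameter, 65 mm high. Origin at its underside.
- bottle: Bystander: amber reagent bottle, 56 mm in diameter, 115 mm high. Origin at its underside.
- hexkey: Bystander: L-shaped hex key lying flat, 110 mm long, 28 mm short leg, 7 mm thick. Origin under the middle of the long leg, which lies along x.
- collar: Bystander: plain steel collar lying flat, 44 mm in diameter, 12 mm high. Origin at its underside.
- wrench: Bystander: wrench lying flat along its x, 170 mm long.
Things that resemble listed ones, but are neither listed nor needed, are in the scene too. What is shaped like the fork but pink or red is not meant.

How it is judged:
By the outcome, as a careful person would: the job done as asked, in the order asked, and still so for the second after the job is handed in, while the arm keeps its last pose, push and grip.
It also fails if it takes over 64 s, if anything falls off the work surface, if the arm or the gripper's body presses on something with over 40 N, if the wrist force passes 120 N, or if a joint passes its speed limit or range.

ROBOT

A 7-joint arm with a two-finger parallel gripper is mounted at the origin on the work surface. World frame = base frame: x ahead of the robot, y to its left, z up, the work surface at z = 0. Lengths are in m, angles in rad, forces in N, time in s.
With the tool pointing down it reaches from about 0.4 to 0.85 m from the base axis. Payload 10.4 kg.
Tool frame: the origin (TCP) lies at the very end of the fingers, on their centre line; the grasp point (between the pads) lies 19 mm behind it; z points along the fingers, y is the line along which they close (so a half turn about z gives the same grasp; the last joint's range is limited). The gripper opens to 87 mm and grips with 3 to 60 N. Pads are 19 mm wide; open, the fingers measure 117 mm over their backs; the gripper's body (75 mm by 190 mm) begins 51 mm behind the grasp point.
Start: joints at [1.325, 0.332, -0.065, 1.46, 0.022, 1.35, -0.088], TCP at [0.138, -0.61, 0.223] pointing down, gripper open.
Joint ranges: [-2.6, 2.6], [-0.5, 2.12], [-1.47, 1.34], [0.16, 2.42], [-1.27, 4.41], [0.06, 2.06], [-2.6, 2.6]. Speed limits (rad/s): [2.22, 2.22, 2.79, 2.79, 3.14, 3.14, 3.14].

INTERFACE

Orientations are given as a unit quaternion [x, y, z, w].
In Python, from bench import r gives the robot as it stands.
- The arm moves only by the shell command python3 -m jog FILE [FORCE], which reads ROWS from the file FILE. ROWS is a JSON object whose key "plan" holds a list of rows, 1 to 12 of them, each of 5 numbers: dx, dy, dz in cm, then a turn about the tool's z in units of 0.2 rad, then the finger opening in m; each row is the pose to reach, as a shift and turn from the pose commanded when the command began, along the tool's axes at that moment; what a row does not reach only later rows make up. A row lasts 1/10 s, in which the tool goes at most 0.05 m and 0.15 rad, less where a joint would pass 70% of its speed; a pose out of reach is approached as far as the arm can. The fingers move at their own pace and stop on an object; FORCE is the grip in N (left out, the last holds). Time passes only in rows, so rows that do not move let the fingers close. It prints the time, the measured TCP pose, the force, the opening and the grip force at its end. Input that does not fit is refused with a message, and nothing moves.
- r.read_state(): the state, without advancing time (a new reading comes with each control period).
- r.camera(name): name is "scene" or "top"; returns a dict with "img" (384x512x3 uint8, red, green, blue), "fx", "fy", "cx", "cy" (pixels), "k1" (the pictures are not rectified: a ray, as slopes to the right and down, at radius r is drawn at 1 + k1 r^2 times it, then the intrinsics apply), "pose" (4x4, takes a point from camera to world coordinates). Camera axes: x right, y down, z forward; pixel columns grow to the right and rows downward; lengths in m; the calibration is good to about 2 mm. A picture is of the moment at which its call begins. There is no depth.
- r.close_job(): hands the job in; it is judged then, once.
Trained networks look in the newest picture that a camera, given by its name, has taken for a name from the list of things; names that differ only in an ending like _2 or _b are one class to them, and where a whole thing is asked for, a point or a joint stands for the part that bears it (a point fixed in the world has none). Each returns a list of dicts, best first, with "p" (0 to 1); they miss things now and then, are a little off and sometimes report something else, mostly with a low value. They report only what shows in the picture. A call takes as long as a camera call. They do not tell look-alikes from the thing itself.
- r.recognise(camera, label): "position" ([column, row] as shares, 0 to 1, of the picture: columns of its width, rows of its height, amid what is visible of it).
- r.regions_of(camera, label): "pixels" (384x512 bool, what is visible of it) and "position" ([column, row] as shares, 0 to 1, of the picture: columns of its width, rows of its height, amid what is visible of it).
The state is a dict: "time": time; "joint_positions": joint angles; "joint_vel": joint speeds; "joint_torque": joint torques, N m; "ee_pos": TCP position; "eef_rot": TCP orientation; "ft_force": force on the tool from outside, world axes, zero at the start; "torque": the same for the moment, N m; "width": finger opening in m; "grip_force": force on a finger pad.
Only numpy, scipy, OpenCV 4.12 (cv2) and the standard library are available. Lean on these libraries where they do the work, as an engineer would, in place of code of your own. Each camera call takes 0.05 s, during which the arm holds its last target. There are 200 camera calls.

## Working session

There is one attempt and no reset: what is moved stays moved. The work goes in short steps, Python scripts to look and compute and a shell command to move; the robot and the scene stay as the last step left them, time stands still between calls to the robot, and variables do not carry over. Pictures are saved under pics/ and viewed, at most 10 in all, crops included, and the job is handed in when it is done.

```bash
mkdir -p pics; ls; cat > h.py <<'E'
import numpy as np, cv2
from bench import r
def ray(c,u,v):
    p=np.array([(u-c["cx"])/c["fx"],(v-c["cy"])/c["fy"]]);q=p.copy()
    for _ in range(20): q=p/(1+c["k1"]*(q@q))
    P=np.array(c["pose"]);d=P[:3,:3]@np.array([q[0],q[1],1]);return P[:3,3],d/np.linalg.norm(d)
def atz(c,u,v,z):
    o,d=ray(c,u,v);return o+d*(z-o[2])/d[2]
def proj(c,X):
    P=np.array(c["pose"]);x=P[:3,:3].T@(np.array(X)-P[:3,3]);q=x[:2]/x[2];s=1+c["k1"]*(q@q)
    return np.array([c["fx"]*q[0]*s+c["cx"],c["fy"]*q[1]*s+c["cy"]])
def tri(rays):
    A=0;b=0
    for o,d in rays:
        M=np.eye(3)-np.outer(d,d);A=A+M;b=b+M@o
    return np.linalg.solve(A,b)
E
python3 - <<'E'
from h import *
s=r.read_state();print({k:np.round(v,3) for k,v in s.items()})
for n in("scene","top"):
    c=r.camera(n);cv2.imwrite(f"pics/{n}0.png",cv2.resize(c["img"][:,:,::-1],(800,600)))
    print(n,c["fx"],c["k1"],np.round(c["pose"],3).tolist())
    for l in("vessel","fork","cap","cap_top"):
        for d in r.recognise(n,l)[:4]: 
            u,v=d["position"][0]*512,d["position"][1]*384
            print(l,round(d["p"],2),round(u),round(v),np.round(atz(c,u,v,0.0),3)[:2],np.round(atz(c,u,v,0.07),3)[:2])
E
```

```text
pics
{'time': np.float64(0.0), 'joint_positions': array([ 1.325,  0.333, -0.065,  1.461,  0.022,  1.35 , -0.089]), 'joint_vel': array([ 0.   ,  0.001, -0.   , -0.   ,  0.001, -0.   , -0.001]), 'joint_torque': array([-1.0000e-03, -6.2326e+01,  2.4000e-02, -3.8990e+01, -6.1000e-02,
        4.0000e-02,  0.0000e+00]), 'ee_pos': array([ 0.138, -0.609,  0.222]), 'eef_rot': array([ 0.994,  0.111, -0.   , -0.001]), 'ft_force': array([-0.939, -0.691, -0.166]), 'torque': array([-0.006,  0.086, -0.029]), 'grip_force': np.float64(0.0), 'width': np.float64(0.087)}
scene 429.4683927412277 0.0015367485780817217 [[-0.495, 0.523, -0.694, 1.275], [0.869, 0.314, -0.383, 0.419], [0.017, -0.793, -0.609, 0.684], [0.0, 0.0, 0.0, 1.0]]
vessel 0.84 307 190 [0.445 0.095] [0.53  0.128]
fork 0.84 236 145 [ 0.351 -0.183] [ 0.446 -0.122]
fork 0.72 132 216 [ 0.751 -0.221] [ 0.805 -0.156]
fork 0.67 265 240 [0.66  0.091] [0.723 0.125]
fork 0.64 383 212 [0.428 0.293] [0.515 0.306]
cap 0.91 308 176 [0.386 0.073] [0.477 0.108]
cap_top 0.68 308 179 [0.399 0.077] [0.488 0.112]
top 473.726734562036 0.0641644180375114 [[0.004, -0.978, 0.208, 0.271], [-1.0, -0.005, -0.002, 0.028], [0.003, -0.207, -0.978, 1.404], [0.0, 0.0, 0.0, 1.0]]
vessel 0.76 229 230 [0.473 0.107] [0.463 0.103]
fork 0.98 334 270 [ 0.355 -0.202] [ 0.351 -0.191]
fork 0.77 346 138 [ 0.761 -0.251] [ 0.737 -0.237]
fork 0.75 235 167 [0.667 0.093] [0.647 0.09 ]
fork 0.72 174 239 [0.443 0.271] [0.435 0.259]
cap 0.54 228 227 [0.481 0.11 ] [0.47  0.106]
cap_top 0.76 228 230 [0.472 0.11 ] [0.462 0.106]
```

View pics/scene0.png

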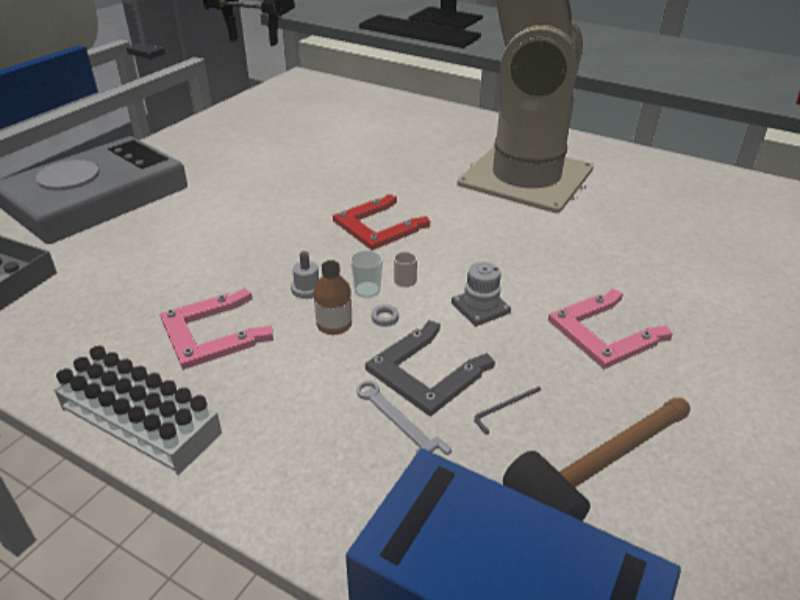

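View pics/top0.png

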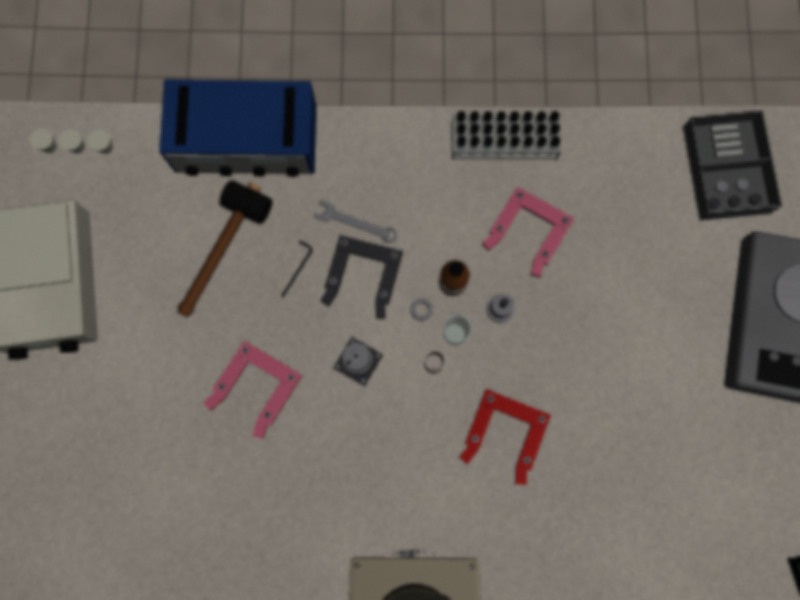

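The scene shows one vessel, at scene (480,290) and top (358,360). The forks are the dark one at scene (430,370) / top (365,270), two pink ones at scene (215,330) and (610,330), and a red one at scene (380,220). I choose the dark fork, and next I fit the poses with the masks.

```bash
cat > fit.py <<'E'
from h import *
from scipy.optimize import minimize
def place(p,pts):
    c,s=np.cos(p[2]),np.sin(p[2]);pts=np.array(pts,float)
    return np.c_[p[0]+c*pts[:,0]-s*pts[:,1],p[1]+s*pts[:,0]+c*pts[:,1],pts[:,2]]
def ring(R,z,n=32):
    a=np.linspace(0,2*np.pi,n,endpoint=False);return np.c_[R*np.cos(a),R*np.sin(a),0*a+z]
def sq(z,h=.035): return [[h,h,z],[-h,h,z],[-h,-h,z],[h,-h,z]]
def vessel(cap=.0015): return [np.array(sq(0)+sq(.012)),np.r_[ring(.028,.012),ring(.028,.046)],np.r_[ring(.025,.048+cap),ring(.025,.074+cap)]]
def fork():
    o=[]
    def box(q): o.append(np.array([[x,y,z] for z in(0,.014) for x,y in q]))
    box([(.035,-.06475),(.065,-.06475),(.065,.06475),(.035,.06475)])
    for s in(1,-1):
        box([(.04,s*.03675),(.04,s*.06475),(-.045,s*.06475),(-.045,s*.03675)])
        box([(-.045,s*.03675),(-.045,s*.057),(-.078,s*.067),(-.078,s*.047)])
    return o
K=4
def render(c,p,parts):
    m=np.zeros((384*K,512*K),np.uint8)
    for q in parts:
        uv=np.array([proj(c,X) for X in place(p,q)])
        cv2.fillConvexPoly(m,cv2.convexHull(np.round((uv+.5)*K-.5).astype(np.int32)),1)
    return cv2.resize(m.astype(np.float32),(512,384),interpolation=cv2.INTER_AREA)
def fit(obs,p0,parts):
    def f(q):
        p=[q[0],q[1],q[2]/5];L=0
        for c,m in obs:
            a=render(c,p,parts);L+=1-np.minimum(a,m).sum()/np.maximum(a,m).sum()
        return L/len(obs)
    best=None
    for dth in(-.3,0,.3):
        x0=np.array([p0[0],p0[1],(p0[2]+dth)*5])
        S=np.array([x0]+[x0+.02*e for e in np.eye(3)]);S[3]=x0+[0,0,.8]
        R=minimize(f,x0,method="Nelder-Mead",options=dict(initial_simplex=S,xatol=2e-4,fatol=1e-4,maxiter=150))
        if best is None or R.fun<best.fun: best=R
    return np.r_[best.x[:2],best.x[2]/5],best.fun
def mask(n,c,l,xy):
    t=proj(c,[*xy,.01]);L=r.regions_of(n,l)
    D=[np.hypot(*(np.array(d["position"])*[512,384]-t)) for d in L];i=int(np.argmin(D))
    return L[i]["pixels"].astype(np.float32),D[i]
E
python3 - <<'E'
from fit import *
O={"fork":[],"vessel":[]};C={};G={"fork":(.66,.09,-.25),"vessel":(.465,.105,.5)};cr=[]
for n in("scene","top"):
    c=C[n]=r.camera(n)
    for l in O:
        m,d=mask(n,c,l,G[l][:2]);print(n,l,m.sum(),round(d,1));O[l].append((c,m))
    for l in("cap","cap_top"):
        cr.append((n,l,ray(c,*(np.array(r.recognise(n,l)[0]["position"])*[512,384]))))
for l in("cap","cap_top"): print(l,np.round(tri([x[2] for x in cr if x[1]==l]),4))
F={}
for l,parts in(("fork",fork()),("vessel",vessel())):
    F[l],L=fit(O[l],G[l],parts);print(l,np.round(F[l],4),round(L,3))
    for i,n in enumerate(C): 
        q,L=fit(O[l][i:i+1],F[l],parts);print("  ",n,np.round(q,4),round(L,3))
out=[]
for n,(x,y,w,h) in {"scene":(220,150,130,115),"top":(195,140,80,115)}.items():
    im=np.ascontiguousarray(cv2.resize(C[n]["img"][y:y+h,x:x+w,::-1],None,fx=5 if n=="top" else 3,fy=5 if n=="top" else 3,interpolation=2))
    k=5 if n=="top" else 3
    for l,parts in(("fork",fork()),("vessel",vessel())):
        for q in parts:
            uv=np.array([proj(C[n],X) for X in place(F[l],q)]);cv2.polylines(im,[np.round((cv2.convexHull(uv.astype(np.float32))+.5-[x,y])*k).astype(int)],True,(0,255,0))
    out.append(im)
H=max(i.shape[0] for i in out);cv2.imwrite("pics/fit.png",np.hstack([cv2.copyMakeBorder(i,0,H-i.shape[0],0,0,0) for i in out]))
E
```

```text
scene fork 1681.0 7.5
scene vessel 925.0 5.4
top fork 953.0 2.3
top vessel 595.0 2.3
cap [0.4712 0.1088 0.0649]
cap_top [ 0.5018 -0.0518  0.055 ]
fork [ 0.638   0.1011 -0.2624] 0.137
   scene [ 0.6385  0.1007 -0.2581] 0.105
   top [ 0.6377  0.1021 -0.2399] 0.162
vessel [ 0.4667  0.1075 -0.5338] 0.065
   scene [ 0.467   0.1069 -0.539 ] 0.068
   top [ 0.4666  0.1083 -0.5206] 0.051
```

View pics/fit.png

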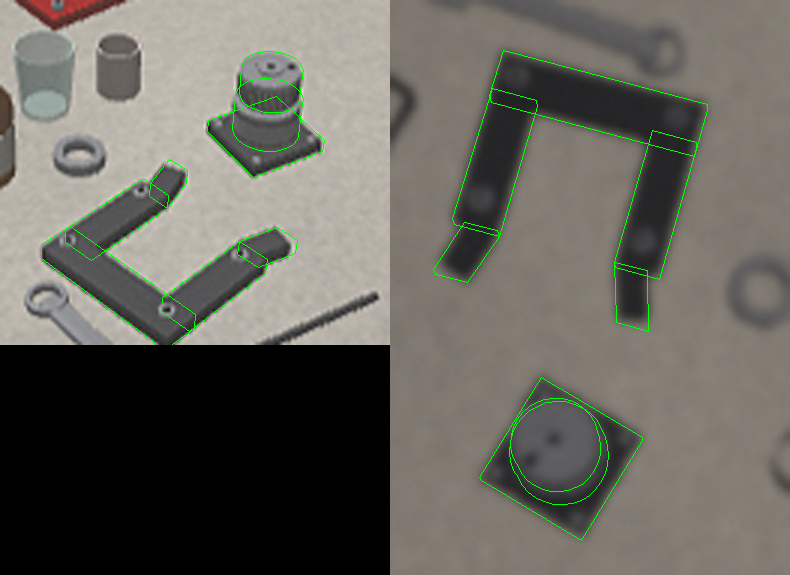

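The overlays sit tightly on the dark fork and the vessel. The lock screw is at about crop (530,458), at a world angle of about 2.26 rad. I now work out the shift to above the vessel.

```bash
cat > sh.py <<'E'
# python3 sh.py x y z a : shift in tool axes from current to world target, a = yaw of tool x
import sys; from h import *
s=r.read_state();q=s["eef_rot"];from scipy.spatial.transform import Rotation as R
M=R.from_quat(q).as_matrix();a=np.arctan2(M[1,0],M[0,0])
print("a",round(a,4),"tilt",np.round(M[:,2],4),"j",np.round(s["joint_positions"],2),"p",np.round(s["ee_pos"],4),"f",np.round(s["ft_force"],1),"tz",round(s["torque"][2],3))
v=[float(x) for x in sys.argv[1:]]
for i in range(0,len(v),4): print(np.round(M.T@(np.array(v[i:i+3])-s["ee_pos"]),4),"turn",round(-(v[i+3]-a),4))
E
python3 sh.py .45 -.2 .2 1.4 .4667 .1075 .13 2.61
```

```text
a 0.2229 tilt [ 1.e-04 -1.e-04 -1.e+00] j [ 1.33  0.33 -0.06  1.46  0.02  1.35 -0.09] p [ 0.1382 -0.6096  0.2226] f [ 0.6  0.6 -0.4] tz 0.041
[ 0.3946 -0.3305  0.0226] turn -1.1771
[ 0.4789 -0.6267  0.0925] turn -2.3871
```

Careful with the scale: shifts go in cm and turns go in units of 0.2 rad. That gives: 0.39 m is 39, -0.33 m is -33, -1.2 rad is -6.

```bash
echo '{"plan":[[39,-33,2,-6,0.087],[39,-33,2,-6,0.087],[39,-33,2,-6,0.087],[39,-33,2,-6,0.087],[39,-33,2,-6,0.087],[39,-33,2,-6,0.087],[39,-33,2,-6,0.087],[39,-33,2,-6,0.087],[39,-33,2,-6,0.087],[39,-33,2,-6,0.087],[39,-33,2,-6,0.087],[39,-33,2,-6,0.087]]}' > next.json && python3 -m jog next.json 40; python3 sh.py .4667 .1075 .12 2.61
```

```text
time: 2.2
ee_pos: [0.4465, -0.1998, 0.2026]
eef_rot: [0.756, 0.654, 0.0, 0.0]
ft_force: [-1.2, -1.0, -0.1]
width: 0.0869
grip_force: 0.0
a 1.4268 tilt [ 3.e-04  2.e-04 -1.e+00] j [ 0.87  0.08 -0.57  1.81  0.05  1.26  0.15] p [ 0.4465 -0.1998  0.2026] f [-1.2 -1.  -0.1] tz -0.006
[ 0.307  -0.0241  0.0827] turn -1.1832
```

In the tool's units: 0.307 m is 30.7, 0.082 m is 8.2, -1.18 rad is -5.9.

```bash
echo '{"plan":[[30.7,-2.4,8.2,-5.9,0.087],[30.7,-2.4,8.2,-5.9,0.087],[30.7,-2.4,8.2,-5.9,0.087],[30.7,-2.4,8.2,-5.9,0.087],[30.7,-2.4,8.2,-5.9,0.087],[30.7,-2.4,8.2,-5.9,0.087],[30.7,-2.4,8.2,-5.9,0.087],[30.7,-2.4,8.2,-5.9,0.087],[30.7,-2.4,8.2,-5.9,0.087],[30.7,-2.4,8.2,-5.9,0.087]]}' > next.json && python3 -m jog next.json 40; python3 sh.py .4667 .1075 .02 2.61
```

```text
time: 3.2
ee_pos: [0.4674, 0.1036, 0.1205]
eef_rot: [0.269, 0.963, -0.0, 0.0]
ft_force: [0.4, 0.3, -0.7]
width: 0.0868
grip_force: 0.0
a 2.596 tilt [-1.e-04 -8.e-04 -1.e+00] j [ 0.54  0.2  -0.92  1.92  0.18  1.1   0.57] p [0.4674 0.1036 0.1205] f [ 0.4  0.3 -0.7] tz -0.029
[0.0027 0.003  0.1005] turn -0.014
```

In the tool's units: 0.1015 m is 10.15, 0.08 m is 8, -0.014 rad is -0.07.

```bash
echo '{"plan":[[0.2,0.3,4,-0.07,0.087],[0.2,0.3,8,-0.07,0.087],[0.2,0.3,10.15,-0.07,0.087],[0.2,0.3,10.15,-0.07,0.087],[0.2,0.3,10.15,-0.07,0.05],[0.2,0.3,10.15,-0.07,0.05],[0.2,0.3,10.15,-0.07,0.05],[0.2,0.3,10.15,-0.07,0.05],[0.2,0.3,10.15,-0.07,0.05],[0.2,0.3,10.15,-0.07,0.05]]}' > next.json && python3 -m jog next.json 40; python3 - <<'E'
from fit import *
O=[]
for n in("scene","top"):
    c=r.camera(n);m,d=mask(n,c,"vessel",(.4667,.1075));print(n,m.sum(),d);O.append((c,m))
    cv2.imwrite(f"pics/g_{n}.png",cv2.resize(c["img"][110:310,140:400,::-1],(780,600)))
print(fit(O,(.4667,.1075,-.53),vessel()))
E
python3 sh.py .5515 .124 .0195 2.88
```

```text
time: 4.2
ee_pos: [0.4672, 0.1089, 0.0196]
eef_rot: [0.26, 0.966, -0.0, 0.0]
ft_force: [-1.7, -2.2, 6.7]
width: 0.0551
grip_force: 40.0
scene 594.0 4.73333187636397
a 2.6165 tilt [ 4.e-04 -8.e-04 -1.e+00] j [ 0.44  0.37 -0.85  2.01  0.35  0.92  0.45] p [0.4672 0.1089 0.0195] f [-2.5 -2.1  7.4] tz -0.008
[-0.0654  0.0553  0.0001] turn -0.2635Traceback (most recent call last):
  File "<stdin>", line 4, in <module>
  File "fit.py", line 40, in mask
    D=[np.hypot(*(np.array(d["position"])*[512,384]-t)) for d in L];i=int(np.argmin(D))
                                                                          ~~~~~~~~~^^^
    return _wrapfunc(a, 'argmin', axis=axis, out=out, **kwds)
    return _wrapit(obj, method, *args, **kwds)
    result = getattr(arr, method)(*args, **kwds)
ValueError: attempt to get argmin of an empty sequence
```

View pics/g_scene.png

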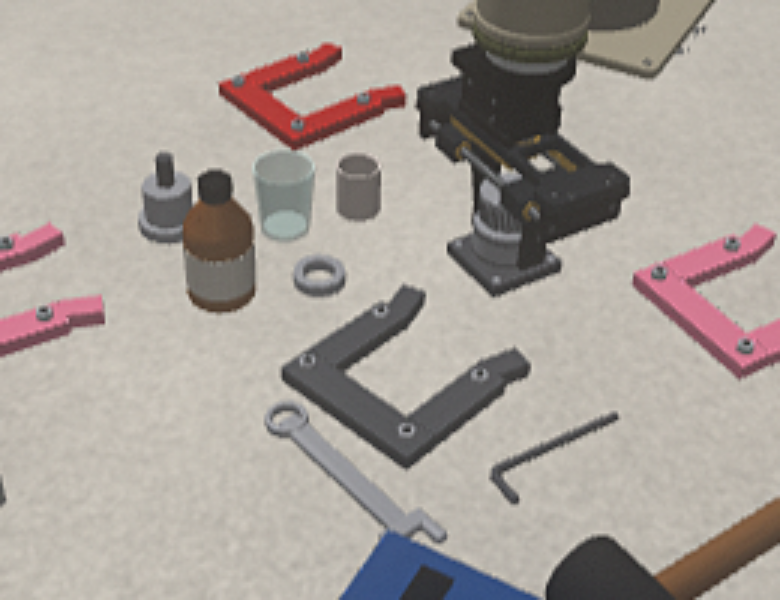

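```bash
python3 sh.py .5173 .1334 .0198 2.888 .59 .1139 .0198 2.888 
```

```text
a 2.6165 tilt [ 4.e-04 -8.e-04 -1.e+00] j [ 0.44  0.37 -0.85  2.01  0.35  0.92  0.45] p [0.4672 0.1089 0.0195] f [-2.5 -2.1  7.4] tz -0.008
[-0.0311  0.0463 -0.0003] turn -0.2715
[-0.1037  0.0659 -0.0002] turn -0.2715
```

```bash
echo '{"plan":[[-0.8,1.2,-0.05,-0.35,0.05],[-1.6,2.4,-0.05,-0.7,0.05],[-2.4,3.6,-0.05,-1,0.05],[-3.1,4.6,-0.05,-1.35,0.05],[-3.1,4.6,-0.05,-1.35,0.05],[-3.1,4.6,-0.05,-1.35,0.05]]}' > next.json && python3 -m jog next.json 40; python3 - <<'E'
from fit import *
O=[]
for n in("scene",):
    c=r.camera(n);m,d=mask(n,c,"vessel",(.5173,.1334));print(n,m.sum(),d);O.append((c,m))
    p=(.5173,.1334,-.262);x,y,w,h=225,130,140,120;k=5
    im=np.ascontiguousarray(cv2.resize(c["img"][y:y+h,x:x+w,::-1],None,fx=k,fy=k,interpolation=2))
    for P,parts in((p,vessel()),((.638,.1011,-.2624),fork())):
        for q in parts:
            uv=np.array([proj(c,X) for X in place(P,q)]);cv2.polylines(im,[np.round((cv2.convexHull(uv.astype(np.float32))+.5-[x,y])*k).astype(int)],True,(0,255,0))
    cv2.imwrite("pics/entry.png",im)
E
python3 sh.py .638 .1011 .0198 2.888
```

```text
time: 5.0
ee_pos: [0.5173, 0.1338, 0.0197]
eef_rot: [0.128, 0.992, 0.001, 0.001]
ft_force: [2.0, 0.7, -1.2]
width: 0.0549
grip_force: 40.0
scene 764.0 3.914149259593893
a 2.8856 tilt [ 7.e-04  3.e-04 -1.e+00] j [ 0.39  0.5  -0.86  1.87  0.45  0.98  0.64] p [0.5168 0.1336 0.0197] f [ 2.6  1.3 -2. ] tz 0.094
[-1.255e-01 -8.000e-04 -1.000e-04] turn -0.0024
```

View pics/entry.png

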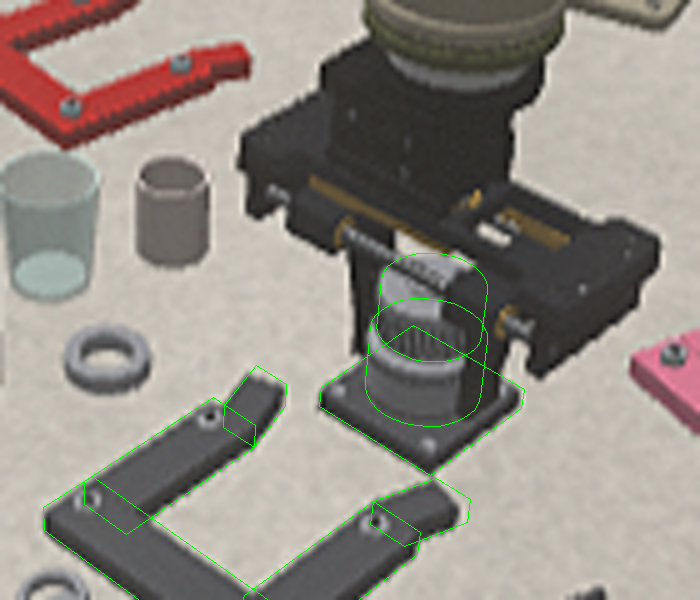

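In the tool's units: -0.11 m is -11, -0.105 m is -10.5.

```bash
echo '{"plan":[[-2,0,0,0,0.05],[-4,0,0,0,0.05],[-6,0,0,0,0.05],[-7.5,-0.05,0,0,0.05],[-8.5,-0.05,0,0,0.05],[-9.5,-0.05,0,0,0.05],[-10,-0.1,0,0,0.05],[-10.5,-0.1,0,0,0.05],[-11,-0.1,0,0,0.05]]}' > next.json && python3 -m jog next.json 40; python3 sh.py .638 .1011 .0198 2.888
```

```text
time: 6.0
ee_pos: [0.6215, 0.1055, 0.0196]
eef_rot: [0.127, 0.992, -0.0, -0.001]
ft_force: [-5.2, 2.1, 5.6]
width: 0.0553
grip_force: 40.0
a 2.8869 tilt [-2.4e-03  1.0e-04 -1.0e+00] j [ 0.34  0.67 -0.79  1.61  0.52  1.09  0.73] p [0.6215 0.1055 0.0196] f [-5.2  2.1  5.6] tz -0.164
[-0.0171 -0.0001 -0.0002] turn -0.0011
```

In the tool's units: -0.02 m is -2, -0.018 m is -1.8.

```bash
echo '{"plan":[[-0.6,0,0,0,0.05],[-1.2,0,0,0,0.05],[-1.6,0,0,0,0.05],[-1.8,0,0,0,0.05],[-2,0,0,0,0.05],[-2,0,0,0,0.05]]}' > next.json && python3 -m jog next.json 40; python3 sh.py .638 .1011 .0198 2.888
```

```text
time: 6.6
ee_pos: [0.6374, 0.1014, 0.0196]
eef_rot: [0.127, 0.992, -0.001, -0.005]
ft_force: [-22.7, 1.1, 18.5]
width: 0.0557
grip_force: 40.0
a 2.8875 tilt [-9.2e-03 -5.0e-04 -1.0e+00] j [ 0.33  0.7  -0.78  1.56  0.52  1.11  0.75] p [0.6374 0.1014 0.0196] f [-22.7   1.1  18.5] tz -0.518
[-0.0007 -0.0001 -0.0002] turn -0.0005
```

In the tool's units: -0.003 m is -0.3, -0.0015 m is -0.15.

```bash
echo '{"plan":[[-0.15,0,0,0,0.05],[-0.3,0,0,0,0.05],[-0.3,0,0,0,0.05]]}' > next.json && python3 -m jog next.json 40; python3 sh.py .638 .1011 .0198 2.888
```

```text
time: 6.9
ee_pos: [0.6379, 0.1014, 0.0195]
eef_rot: [0.126, 0.992, -0.001, -0.007]
ft_force: [-34.5, -1.4, 26.8]
width: 0.0551
grip_force: 40.0
a 2.8891 tilt [-1.370e-02 -8.000e-04 -9.999e-01] j [ 0.33  0.7  -0.77  1.55  0.52  1.12  0.75] p [0.6379 0.1014 0.0195] f [-34.5  -1.4  26.8] tz -0.152
[-0.0002 -0.0002 -0.0003] turn 0.0011
```

```bash
echo '{"plan":[[0.3,0,0,0,0.05],[0.55,0,0,0,0.05],[0.55,0,0,0,0.087],[0.55,0,0,0,0.087],[0.55,0,0,0,0.087],[0.55,0,-2,0,0.087],[0.55,0,-3.18,0,0.087],[0.55,0,-3.18,0,0.087]]}' > next.json && python3 -m jog next.json 40; python3 sh.py .6384 .101 .0515 4.55
```

```text
time: 7.7
ee_pos: [0.6413, 0.1006, 0.0533]
eef_rot: [0.127, 0.992, 0.0, 0.002]
ft_force: [0.5, 0.1, -0.3]
width: 0.0861
grip_force: 0.0
a 2.8863 tilt [ 3.4e-03  4.0e-04 -1.0e+00] j [ 0.35  0.66 -0.79  1.54  0.5   1.15  0.77] p [0.6413 0.1006 0.0533] f [ 0.5  0.1 -0.3] tz -0.026
[ 0.0029 -0.0004  0.0018] turn -1.6637
```

```bash
echo '{"plan":[[0.3,0,0.15,-0.75,0.087],[0.3,0,0.15,-1.5,0.087],[0.3,0,0.15,-2.25,0.087],[0.3,0,0.15,-3,0.087],[0.3,0,0.15,-3.75,0.087],[0.3,0,0.15,-4.5,0.087],[0.3,0,0.15,-5.25,0.087],[0.3,0,0.15,-6,0.087],[0.3,0,0.15,-6.75,0.087],[0.3,0,0.15,-7.5,0.087],[0.3,0,0.15,-8.25,0.087],[0.3,0,0.15,-8.25,0.087]]}' > next.json && python3 -m jog next.json 40; python3 sh.py .638 .1011 .0515 4.55; python3 - <<'E'
from fit import *
P=(.638,.1011,-.2624)
c=r.camera("scene");m,d=mask("scene",c,"vessel",P[:2]);print(m.sum(),d)
x,y,w,h=190,170,140,110;k=5
im=np.ascontiguousarray(cv2.resize(c["img"][y:y+h,x:x+w,::-1],None,fx=k,fy=k,interpolation=2))
for parts in(vessel(),fork()):
    for q in parts:
        uv=np.array([proj(c,X) for X in place(P,q)]);cv2.polylines(im,[np.round((cv2.convexHull(uv.astype(np.float32))+.5-[x,y])*k).astype(int)],True,(0,255,0))
cv2.imwrite("pics/home.png",im)
E
```

```text
time: 8.9
ee_pos: [0.6369, 0.1009, 0.049]
eef_rot: [-0.643, 0.766, 0.0, -0.0]
ft_force: [-0.6, -0.2, -0.3]
width: 0.087
grip_force: 0.0
a -1.7444 tilt [-8.e-04  3.e-04 -1.e+00] j [ 0.51  0.8  -1.09  1.54  0.74  1.25  2.28] p [0.6369 0.1009 0.049 ] f [-0.6 -0.2 -0.3] tz 0.025
[-0.0004 -0.0011 -0.0025] turn -6.2944
817.0 3.9520101029107084
```

View pics/home.png

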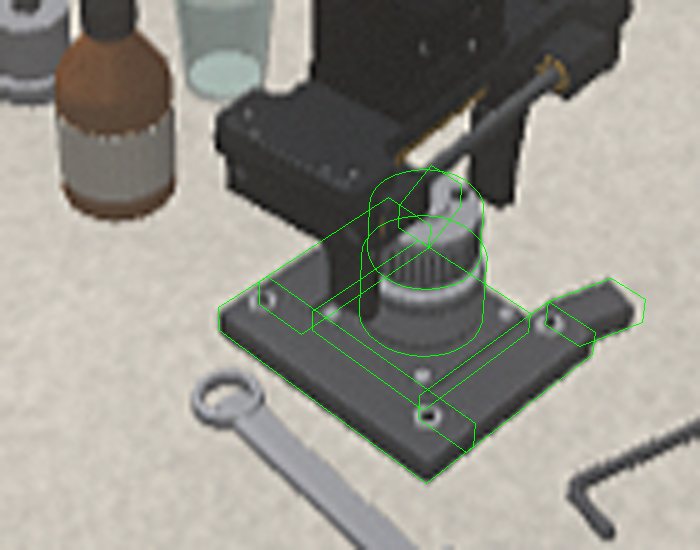

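In the tool's units: -0.0022 m is -0.22, -0.0011 m is -0.11.

```bash
echo '{"plan":[[-0.04,-0.11,-0.22,0,0.087],[-0.04,-0.11,-0.22,0,0.045],[-0.04,-0.11,-0.22,0,0.045],[-0.04,-0.11,-0.22,0,0.045],[-0.04,-0.11,-0.22,0,0.045],[-0.04,-0.11,-0.22,0,0.045],[-0.04,-0.11,-0.22,0,0.045]]}' > next.json && python3 -m jog next.json 25; python3 sh.py .638 .1012 .0515 4.55
```

```text
time: 9.7
ee_pos: [0.6386, 0.1012, 0.0522]
eef_rot: [-0.642, 0.766, -0.0, 0.0]
ft_force: [1.8, 0.4, -2.3]
width: 0.0496
grip_force: 25.0
a -1.7467 tilt [ 9.e-04 -1.e-04 -1.e+00] j [ 0.51  0.8  -1.09  1.54  0.73  1.26  2.28] p [0.6386 0.1012 0.0522] f [ 1.8  0.4 -2.3] tz -0.033
[0.0001 0.0006 0.0007] turn -6.2967
```

```bash
echo '{"plan":[[0,0,0.01,0.75,0.045],[0,0,0.02,1.5,0.045],[0,0,0.03,2.25,0.045],[0,0,0.04,3,0.045],[0,0,0.05,3.75,0.045],[0,0,0.06,4.5,0.045],[0,0,0.07,5.25,0.045],[0,0,0.08,6,0.045],[0,0,0.09,6.75,0.045],[0,0,0.1,7.5,0.045],[0,0,0.11,8.25,0.045],[0,0,0.11,8.25,0.045]]}' > next.json && python3 -m jog next.json 25; python3 sh.py .638 .1012 .0515 4.55
```

```text
time: 10.9
ee_pos: [0.6383, 0.1014, 0.051]
eef_rot: [0.128, 0.992, -0.0, 0.0]
ft_force: [1.2, 0.8, -0.4]
width: 0.0493
grip_force: 25.0
a 2.8843 tilt [ 6.e-04 -3.e-04 -1.e+00] j [ 0.34  0.66 -0.8   1.55  0.5   1.15  0.76] p [0.6383 0.1014 0.051 ] f [ 1.2  0.8 -0.4] tz -0.087
[ 0.0003 -0.0003 -0.0005] turn -1.6657
```

```bash
for i in 1; do echo '{"plan":[[0,0,0.01,0.5,0.045],[0,0,0.01,1,0.045],[0,0,0.02,1.5,0.045]]}' > next.json && python3 -m jog next.json 25; done; python3 sh.py .638 .1012 .0515 4.55
```

```text
time: 11.2
ee_pos: [0.6383, 0.1014, 0.0508]
eef_rot: [0.273, 0.962, 0.0, 0.0]
ft_force: [-0.1, -0.8, 0.5]
width: 0.0491
grip_force: 25.0
a 2.588 tilt [ 3.e-04 -0.e+00 -1.e+00] j [ 0.31  0.64 -0.74  1.55  0.46  1.14  0.49] p [0.6383 0.1014 0.0508] f [-0.1 -0.8  0.5] tz 0.141
[ 0.0002 -0.0003 -0.0007] turn -1.962
```

```bash
echo '{"plan":[[0,0,0.01,0.5,0.045],[0,0,0.01,1,0.045],[0,0,0.02,1.5,0.045]]}' > next.json && python3 -m jog next.json 25; python3 sh.py .638 .1012 .0515 4.55
```

```text
time: 11.5
ee_pos: [0.6383, 0.1014, 0.0506]
eef_rot: [0.414, 0.91, -0.0, 0.0]
ft_force: [0.2, -0.0, 0.5]
width: 0.0493
grip_force: 25.0
a 2.288 tilt [ 2.e-04 -1.e-04 -1.e+00] j [ 0.27  0.62 -0.68  1.55  0.42  1.12  0.21] p [0.6383 0.1014 0.0506] f [ 0.2 -0.   0.5] tz 0.12
[ 0.0001 -0.0003 -0.0009] turn -2.262
```

In the tool's units: 0.0002 m is 0.02, 0.0001 m is 0.01, 0.3 rad is 1.5.

```bash
echo '{"plan":[[0,0,0.01,0.5,0.045],[0,0,0.01,1,0.045],[0,0,0.02,1.5,0.045]]}' > next.json && python3 -m jog next.json 25; python3 sh.py .638 .1012 .0515 4.55
```

```text
time: 11.8
ee_pos: [0.6383, 0.1013, 0.0504]
eef_rot: [0.545, 0.838, 0.0, 0.0]
ft_force: [0.6, -1.1, 1.3]
width: 0.0499
grip_force: 25.0
a 1.988 tilt [ 2.e-04 -2.e-04 -1.e+00] j [ 0.23  0.6  -0.63  1.55  0.38  1.11 -0.06] p [0.6383 0.1013 0.0504] f [ 0.6 -1.1  1.3] tz 0.122
[-0.     -0.0003 -0.0011] turn -2.562
```

```bash
echo '{"plan":[[0,0,0.01,0.5,0.045],[0,0,0.01,1,0.045],[0,0,0.02,1.5,0.045]]}' > next.json && python3 -m jog next.json 25; python3 sh.py .638 .1012 .0515 4.55
```

```text
time: 12.1
ee_pos: [0.6382, 0.1014, 0.0502]
eef_rot: [0.664, 0.747, -0.0, 0.0]
ft_force: [0.3, -1.1, 1.4]
width: 0.0496
grip_force: 25.0
a 1.6882 tilt [ 1.e-04 -3.e-04 -1.e+00] j [ 0.19  0.59 -0.57  1.56  0.34  1.1  -0.34] p [0.6382 0.1014 0.0502] f [ 0.3 -1.1  1.4] tz 0.064
[-0.0001 -0.0002 -0.0013] turn -2.8618
```

```bash
echo '{"plan":[[0,0,0.01,0.5,0.045],[0,0,0.01,1,0.045],[0,0,0.02,1.5,0.045]]}' > next.json && python3 -m jog next.json 25; python3 sh.py .638 .1012 .0515 4.55
```

```text
time: 12.4
ee_pos: [0.6378, 0.1017, 0.0502]
eef_rot: [0.768, 0.64, -0.0, -0.0]
ft_force: [-2.3, -0.1, 5.5]
width: 0.0496
grip_force: 25.0
a 1.3896 tilt [-6.e-04 -4.e-04 -1.e+00] j [ 0.15  0.57 -0.51  1.56  0.3   1.09 -0.61] p [0.6378 0.1017 0.0502] f [-2.3 -0.1  5.5] tz 0.832
[-0.0005  0.0003 -0.0013] turn -3.1604
```

```bash
echo '{"plan":[[0,0,0,0.25,0.045],[0,0,0,0.5,0.045]]}' > next.json && python3 -m jog next.json 25; python3 sh.py .638 .1012 .0515 4.55
```

```text
time: 12.6
ee_pos: [0.6379, 0.1021, 0.0502]
eef_rot: [0.799, 0.602, -0.0, -0.0]
ft_force: [-1.5, -0.9, 4.6]
width: 0.0499
grip_force: 25.0
a 1.2919 tilt [-4.e-04 -1.e-04 -1.e+00] j [ 0.14  0.57 -0.49  1.56  0.29  1.09 -0.7 ] p [0.6379 0.1021 0.0502] f [-1.5 -0.9  4.6] tz 0.944
[-0.0008  0.0004 -0.0013] turn -3.2581
```

```bash
cat > snap.py <<'E'
import sys; from h import *
c=r.camera("scene");np.save("pics/"+sys.argv[1]+".npy",c["img"])
s=r.read_state();print("tz",np.round(s["torque"],3))
if len(sys.argv)>2:
    g=lambda n:cv2.cvtColor(np.load(f"pics/{n}.npy"),cv2.COLOR_RGB2GRAY)
    A,B=g(sys.argv[2]),g(sys.argv[1])
    for z,pts in((.012,[(256,232.6),(274.6,245),(291.6,232.6)]),(.014,[(242.5,230),(275.6,253),(300,234.6)])):
        P=np.float32(pts).reshape(-1,1,2)
        Q,st,e=cv2.calcOpticalFlowPyrLK(A,B,P,None,winSize=(9,9),maxLevel=1)
        for p,q in zip(P[:,0],Q[:,0]):
            print(z,np.round(p,1),"px",np.round(q-p,2),"mm",np.round(1e3*(atz(c,*q,z)-atz(c,*p,z))[:2],2))
E
python3 snap.py a0; echo '{"plan":[[0,0,0,-0.25,0.045],[0,0,-0.01,-0.5,0.045],[0,0,-0.01,-0.75,0.045],[0,0,-0.01,-1,0.045]]}' > next.json && python3 -m jog next.json 40; python3 sh.py .638 .1012 .0515 2.86;python3 snap.py a1 a0
```

```text
tz [0.016 0.315 0.755]
time: 13.05
ee_pos: [0.6381, 0.1019, 0.0503]
eef_rot: [0.734, 0.679, 0.0, -0.0]
ft_force: [-0.9, 0.2, 2.3]
width: 0.0492
grip_force: 40.0
a 1.494 tilt [-0.e+00  5.e-04 -1.e+00] j [ 0.17  0.58 -0.53  1.56  0.32  1.09 -0.52] p [0.6381 0.1019 0.0503] f [-0.9  0.2  2.3] tz -0.141
[-0.0007 -0.0001 -0.0012] turn -1.366
tz [0.116 0.104 0.061]
0.012 [256.  232.6] px [-0.32  0.81] mm [2.65 0.7 ]
0.012 [274.6 245. ] px [0.94 0.04] mm [-0.95  1.82]
0.012 [291.6 232.6] px [-0.34 -0.73] mm [-1.75 -1.73]
0.014 [242.5 230. ] px [ 0.01 -0.02] mm [-0.05 -0.02]
0.014 [275.6 253. ] px [-0.   -0.01] mm [-0.03 -0.02]
0.014 [300.  234.6] px [0.   0.03] mm [0.07 0.04]
```

```bash
cat >> snap.py <<'E'
    P=np.float32([(256,232.6),(274.6,245),(291.6,232.6)]).reshape(-1,1,2);Q=cv2.calcOpticalFlowPyrLK(A,B,P,None,winSize=(9,9),maxLevel=1)[0]
    W=lambda U:np.array([atz(c,*u,.012)[:2] for u in U[:,0]]);M,_=cv2.estimateAffinePartial2D(W(P)*1e3,W(Q)*1e3,method=cv2.LMEDS)
    a,b=W(P),W(Q);ac,bc=a-a.mean(0),b-b.mean(0);print("rot",np.arctan2((ac[:,0]*bc[:,1]-ac[:,1]*bc[:,0]).sum(),(ac*bc).sum()),"bolts",a.round(4).tolist())
E
echo '{"plan":[[0,0,-0.01,-0.75,0.045],[0,0,-0.02,-1.5,0.045],[0,0,-0.03,-2.25,0.045],[0,0,-0.04,-3,0.045],[0,0,-0.05,-3.75,0.045],[0,0,-0.06,-4.5,0.045],[0,0,-0.07,-5.25,0.045],[0,0,-0.07,-5.75,0.045],[0,0,-0.08,-6.25,0.045],[0,0,-0.08,-6.25,0.045]]}' > next.json && python3 -m jog next.json 40; python3 sh.py .638 .1012 .0515 2.93;python3 snap.py a2 a0
```

```text
time: 14.1
ee_pos: [0.6381, 0.1019, 0.0511]
eef_rot: [0.199, 0.98, 0.0, -0.0]
ft_force: [-1.9, 1.2, 3.6]
width: 0.0495
grip_force: 40.0
a 2.7411 tilt [-1.e-04  8.e-04 -1.e+00] j [ 0.33  0.65 -0.77  1.55  0.48  1.14  0.63] p [0.6381 0.1019 0.0511] f [-1.9  1.2  3.6] tz 0.104
[-0.0002 -0.0007 -0.0004] turn -0.1889
tz [0.408 0.252 0.163]
0.012 [256.  232.6] px [ 40.66 -10.31] mm [-78.38  63.95]
0.012 [274.6 245. ] px [1.48 0.02] mm [-1.58  2.82]
0.012 [291.6 232.6] px [-0.47 -1.1 ] mm [-2.69 -2.54]
0.014 [242.5 230. ] px [0.01 0.  ] mm [-0.01  0.02]
0.014 [275.6 253. ] px [-0.   -0.02] mm [-0.05 -0.04]
0.014 [300.  234.6] px [-0.01  0.01] mm [ 0.04 -0.01]
rot -1.207154468454756 bolts [[0.6604, 0.0677], [0.6735, 0.1225], [0.6192, 0.137]]
```

In the tool's units: -0.0001 m is -0.01, -0.22 rad is -1.1.

```bash
echo '{"plan":[[0,0,-0.01,-0.4,0.045],[0,0,-0.01,-0.8,0.045],[0,0,-0.01,-1.1,0.045],[0,0,-0.01,-1.1,0.045],[0,0,-0.01,-1.1,0.045]]}' > next.json && python3 -m jog next.json 40; python3 sh.py .638 .1012 .0515 2.96;python3 - <<'E'
from h import *
for n,(x,y,w,h) in {"scene":(215,170,110,85),"top":(200,130,70,85)}.items():
    c=r.camera(n);cv2.imwrite(f"pics/f_{n}.png",cv2.resize(c["img"][y:y+h,x:x+w,::-1],None,fx=5,fy=5,interpolation=2))
a,b=cv2.imread("pics/f_scene.png"),cv2.imread("pics/f_top.png")
cv2.imwrite("pics/f1.png",cv2.resize(np.hstack([a,b]),None,fx=.88,fy=.88))
E
python3 snap.py a3 a0|tail -9
```

```text
time: 14.65
ee_pos: [0.6381, 0.1018, 0.0512]
eef_rot: [0.093, 0.996, 0.0, -0.0]
ft_force: [-2.3, 0.7, 5.3]
width: 0.0492
grip_force: 40.0
a 2.9555 tilt [-0.e+00  4.e-04 -1.e+00] j [ 0.35  0.66 -0.81  1.55  0.51  1.15  0.83] p [0.6381 0.1018 0.0512] f [-2.3  0.7  5.3] tz 0.119
[-0.0001 -0.0006 -0.0003] turn -0.0045
tz [0.454 0.392 0.082]
0.012 [256.  232.6] px [17.08 -2.47] mm [-26.89  29.35]
0.012 [274.6 245. ] px [1.46 0.01] mm [-1.6   2.77]
0.012 [291.6 232.6] px [-0.51 -1.11] mm [-2.67 -2.63]
0.014 [242.5 230. ] px [0.   0.02] mm [0.05 0.04]
0.014 [275.6 253. ] px [-0.01  0.  ] mm [ 0.02 -0.01]
0.014 [300.  234.6] px [-0.01  0.02] mm [0.08 0.02]
rot -0.20795067024319147 bolts [[0.6604, 0.0677], [0.6735, 0.1225], [0.6192, 0.137]]
```

View pics/f1.png

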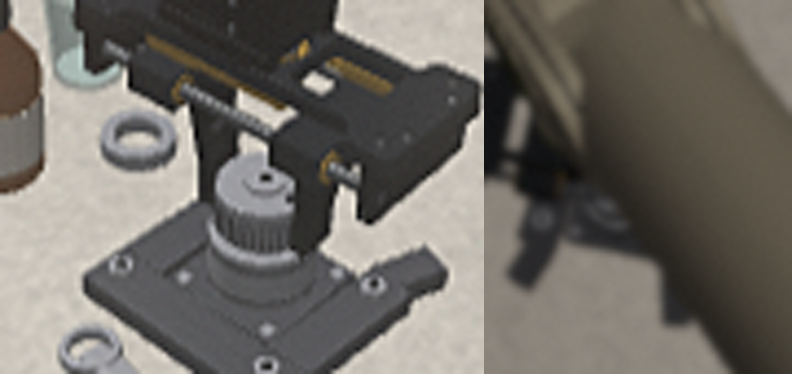

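Careful with the scale: shifts go in cm and turns go in units of 0.2 rad. That gives: -0.0015 m is -0.15, -0.001 m is -0.1, 0.05 rad is 0.25.

```bash
echo '{"plan":[[-0.05,0,0,0.1,0.045],[-0.1,0,0,0.2,0.045],[-0.15,0,0,0.25,0.045],[-0.15,0,0,0.25,0.045]]}' > next.json && python3 -m jog next.json 40; python3 sh.py .638 .1012 .0515 2.96; python3 snap.py a4 a0|tail -9;python3 snap.py a5 a3|tail -9
```

```text
time: 15.2
ee_pos: [0.6391, 0.1019, 0.0512]
eef_rot: [0.118, 0.993, 0.0, -0.0]
ft_force: [-5.4, 1.8, 6.4]
width: 0.0493
grip_force: 40.0
a 2.9055 tilt [-9.e-04  4.e-04 -1.e+00] j [ 0.35  0.66 -0.8   1.54  0.5   1.15  0.78] p [0.6391 0.1019 0.0512] f [-5.4  1.8  6.4] tz 0.043
[ 0.0009 -0.0009 -0.0003] turn -0.0545
tz [ 0.499  0.846 -0.007]
0.012 [256.  232.6] px [16.7  -2.24] mm [-25.79  28.96]
0.012 [274.6 245. ] px [0.76 0.39] mm [0.22 2.  ]
0.012 [291.6 232.6] px [-0.35 -0.35] mm [-0.62 -1.2 ]
0.014 [242.5 230. ] px [0.01 0.01] mm [0.03 0.05]
0.014 [275.6 253. ] px [0.01 0.  ] mm [-0.    0.02]
0.014 [300.  234.6] px [-0. -0.] mm [-0.   -0.01]
rot -0.2397805551172322 bolts [[0.6604, 0.0677], [0.6735, 0.1225], [0.6192, 0.137]]
tz [ 0.556  0.854 -0.009]
0.012 [256.  232.6] px [-0.1  -0.07] mm [-0.08 -0.32]
0.012 [274.6 245. ] px [-0.7   0.37] mm [ 1.79 -0.78]
0.012 [291.6 232.6] px [0.07 0.72] mm [2.03 1.19]
0.014 [242.5 230. ] px [ 0.   -0.01] mm [-0.02 -0.01]
0.014 [275.6 253. ] px [0.01 0.01] mm [0.02 0.03]
0.014 [300.  234.6] px [ 0.01 -0.03] mm [-0.09 -0.02]
rot -0.03324514405299458 bolts [[0.6604, 0.0677], [0.6735, 0.1225], [0.6192, 0.137]]
```

```bash
echo '{"plan":[[-0.05,0,0,0,0.045],[-0.1,0,0,0,0.045],[-0.15,0,0,0,0.045],[-0.15,0,0,0,0.045]]}' > next.json && python3 -m jog next.json 40; python3 sh.py .638 .1012 .0515 2.96; python3 snap.py a6 a0|sed -n 3,4p;python3 snap.py a7 a5|tail -7
```

```text
time: 15.7
ee_pos: [0.6395, 0.1019, 0.0513]
eef_rot: [0.117, 0.993, -0.0, -0.001]
ft_force: [-10.0, 1.7, 11.2]
width: 0.0492
grip_force: 40.0
a 2.9063 tilt [-2.9e-03  2.0e-04 -1.0e+00] j [ 0.34  0.66 -0.8   1.54  0.5   1.16  0.78] p [0.6395 0.1019 0.0513] f [-10.    1.7  11.2] tz -0.002
[ 0.0013 -0.001  -0.0002] turn -0.0537
0.012 [274.6 245. ] px [0.76 0.39] mm [0.21 2.  ]
0.012 [291.6 232.6] px [-0.43 -0.42] mm [-0.75 -1.46]
0.012 [256.  232.6] px [0.02 0.  ] mm [-0.01  0.03]
0.012 [274.6 245. ] px [-0.02 -0.01] mm [-0.   -0.05]
0.012 [291.6 232.6] px [-0.07 -0.08] mm [-0.15 -0.26]
0.014 [242.5 230. ] px [ 0.01 -0.02] mm [-0.05 -0.02]
0.014 [275.6 253. ] px [ 0.   -0.01] mm [-0.03 -0.01]
0.014 [300.  234.6] px [ 0.02 -0.01] mm [-0.04  0.03]
rot 0.0026356102593713127 bolts [[0.6604, 0.0677], [0.6735, 0.1225], [0.6192, 0.137]]
```

In the tool's units: 0.0007 m is 0.07, -0.01 rad is -0.05.

```bash
echo '{"plan":[[0.07,0,0,-0.05,0.045],[0.07,0,0,-0.05,0.045],[0.07,0,0,-0.05,0.045]]}' > next.json && python3 -m jog next.json 40; python3 snap.py a8 a7|tail -7|head -3; python3 -c "
from bench import r
print(r.close_job())"
```

```text
time: 16.1
ee_pos: [0.6393, 0.1018, 0.0512]
eef_rot: [0.113, 0.994, 0.0, -0.001]
ft_force: [-7.0, 2.5, 9.4]
width: 0.0491
grip_force: 40.0
0.012 [256.  232.6] px [-0.05  0.04] mm [ 0.19 -0.03]
0.012 [274.6 245. ] px [0.01 0.01] mm [0.03 0.03]
0.012 [291.6 232.6] px [-0.06  0.01] mm [ 0.11 -0.09]
the job is handed in; nothing more can be done
None
```

The job is handed in at about 16 s: the vessel is home in the dark fork, and the cap was screwed to its stop and backed off about 1.56 rad (estimated from arm angle and foot rotation). The gripper still holds the cap at 40 N, with about 7 N pressing the vessel against the slot's back, and nothing else was touched.

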